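Load a stick battery past the sprung dust flap of a workshop charger

ROBOT

A 7-joint arm with a two-finger parallel gripper is mounted at the origin on the work surface. World frame = base frame: x ahead of the robot, y to its left, z up, the work surface at z = 0. Lengths are in m, angles in rad, forces in N, time in s.
With the tool pointing down it reaches from about 0.4 to 0.925 m from the base axis. Payload 4.1 kg.
Tool frame: the origin (TCP) lies midway between the tips of the shut fingers; the grasp point (between the pads) lies 19 mm behind it; z points along the fingers, y is the direction in which the jaws open and shut (so a half turn about z gives the same grasp; the last joint's range is limited). The gripper opens to 85 mm and grips with 20 to 120 N. Pads are 22 mm wide; open, the fingers measure 114 mm over their backs; the gripper's body (76 mm by 85 mm) begins 54 mm behind the grasp point. The pads swing forward as they close: fully open they stand 13 mm farther back than shut.
Start: joints at [-1.376, 0.398, 0.045, 1.537, -0.019, 1.207, -0.051], TCP at [0.188, 0.622, 0.231] pointing down, gripper open.
Joint ranges: [-2.82, 2.82], [-0.49, 2.23], [-1.37, 1.46], [0, 2.46], [-1.36, 4.5], [0.23, 2], [-2.94, 2.94]. Speed limits (rad/s): [2.57, 2.57, 3.14, 3.14, 3.14, 3.14, 3.14].

INTERFACE

Orientations are given as [roll, pitch, yaw] about the fixed x, y, z axes, in that order (R = Rz(yaw) Ry(pitch) Rx(roll)).
In Python, from plant import * gives the robot as it stands.
- The arm moves only by the shell command python3 -m pendant 'ROWS' [OPENING] [FORCE]. ROWS is JSON, a list of rows, each a list of 6 numbers: the shift along the world's x, y, z scaled (see below), then the turn, a rotation vector about the world's x, y, z scaled (see below). In form: [[dx, dy, dz, wx, wy, wz], ...]. A call has 1 to 5 rows; each row is the pose to reach, as a shift and turn from the pose commanded when the call began, turning the shorter way round; what a row does not reach only later rows make up. The controller multiplies each number of a shift by 150 mm and each number of a turn by pi rad. A row lasts 1/12 s, in which the tool goes at most 41.7 mm and 7.16 degrees, less where a joint would pass 70% of its speed; a pose out of reach is approached as far as the arm can. A call with a number of a shift or a turn outside -1 to 1 is refused whole. A call with a gripper value outside its range is refused whole. OPENING is the opening, from 0 (shut) to 1 (fully open), set as the call begins (- or left out, the last holds). The fingers move at their own pace and stop on an object; FORCE is the grip in N (left out, the last holds). Time passes only in rows, so rows that repeat a pose let the fingers close. It gives the time, the measured TCP pose, the force and the opening at its end, in the units of the state.
- get_obs(): the state, without advancing time (a new reading comes with each control period).
- get_image(name): name is "scene" or "side" or "wrist"; returns a dict with "frame" (480x640x3 uint8, blue, green, red), "mtx" (3x3 intrinsics, pixels), "R" (3x3) and "t" (3): a world point X has camera coordinates R X + t; the wrist camera has in their place "mount" (4x4, takes a point from camera to tool coordinates, whose origin is the TCP and whose axes are the flange's). Camera axes: x right, y down, z forward; pixel columns grow to the right and rows downward; lengths in m; the calibration is good to about 2 mm. A picture is of the moment at which its call begins: read the wrist's pose just before it. There is no depth.
- job_done(): hands the job in, once; it reports no verdict.
The state is a dict: "time": time; "qpos": joint angles; "dq": joint speeds; "effort": joint torques, N m; "eef_pos": TCP position; "tcp_rot": TCP orientation; "force": force on the tool from outside, world axes, zero at the start; "ft_torque": the same for the moment, N m; "width": opening from 0.0 (shut) to 1.0 (fully open).
Only numpy, scipy, OpenCV 4.12 (cv2) and the standard library are available. Lean on these libraries where they do the work, as an engineer would, in place of code of your own. Each camera call takes 0.05 s, during which the arm holds its last target.

TASK

Put the stick battery on charge: stand it upright in the charger's socket and press it down gently until you feel it come fully home on its firm stop, then let go. The sprung dust flap in the charger's mouth has to be pushed open with the end of the battery and held aside while the battery goes down past it; it is far too stiff next to its hinge, so open it away from the hinge first and never force anything. Leave the other things on the bench where they are.

Things in the scene. Friction and masses are not known exactly. Their poses are not given: they have to be found in the camera images.
- battery: Loose black stick battery with two grey bands, a plain upright block 28 mm (x) by 50 mm (y) by 140 mm (z), about 0.25 to 0.5 kg, standing upright on the bench. Origin: centre of its underside; z up along its length. It may go in either way round (half a turn about z is the same). Grip it across its 50 mm width near the top, firmly: the flap pushes its lower end and can tilt it in the grip.
- charger: Grey open-topped charger housing fixed to the bench, 74 mm (x) by 80 mm (y) by 92 mm high, walls 8 mm, on a black foot 118 by 94 by 9 mm, with a low step with two small lamps at its +x side. Origin: on the bench, under the mouth's centre; z up. It is damaged if the battery is pushed on it, its flap or its contacts with over 35 N.
- socket (a point): Centre line of the socket, 10 mm above the bench, 8 mm from the mouth's centre on the -x (hinge) side; axes as the charger, to which the battery's x and y must be parallel. A hole 31 mm (x) by 53 mm (y), 3 mm chamfers, in a black block whose top is 34 mm above the bench. Its depth is adjustable and not known: a battery fully home has its underside 10 to 18 mm above the bench.
- hinge (a point): Middle of the flap's hinge line, 88 mm above the bench, 26 mm from the mouth's centre on its -x side; the line runs along the charger's y.
- flap (a joint): Angle (rad) of the aluminium dust flap: 0 shut (level, top face 88 mm above the bench), 1.55 hanging open into the housing. 50 mm long from the hinge towards +x, 60 mm wide, 4 mm thick. A spring shuts it: 0.18 N m when shut plus 0.02 N m per rad. To push it down takes over 35 N at 4 mm from the hinge (battery above the socket), 8 N at 22 mm.
- flap_edge (a point): Middle of the flap's free edge, on its top face. To open the flap lightly, lower the battery 10 mm on the +x side of the mouth's centre. With its underside 40 mm above the bench the flap lies against its -x side; then it can be slid over the socket against 4 to 5 N.
- contacts (a joint): How far the brass contact plate at the bottom of the socket is pressed down (m): 0 up, 0.006 fully home, where it meets a firm stop 10 to 18 mm above the bench (differs each time, to be felt: the force climbs). It starts 0 to 2 mm down, moves stiffly, by about 4 N plus the rubbing of the flap, and stays where it is left.
- sander: Cork and wood sanding block, 70 by 110 by 40 mm, loose bystander. Origin: centre of its underside.
- jar: Small glass jar with a steel cap, 64 mm across, 75 mm high, loose bystander. Origin: centre of its underside.
- tin: Open aluminium cup, 72 mm across, 85 mm high, loose bystander. Origin: centre of its underside.
- mouth (a point): Centre of the housing's mouth, level with the rim, 92 mm above the bench; axes as the charger. The mouth is 58 mm (x) by 64 mm (y). Below it, from 34 to 88 mm above the bench, the housing is empty but for the flap; the socket block fills it below 34 mm.

How it is judged:
By the outcome, as a careful person would: the job done as asked, in the order asked, and still so for the second after the job is handed in, with the robot touching nothing.
It also fails if it takes over 67 s, if anything falls off the work surface, if the arm or the gripper's body presses on something with over 40 N, if the wrist force passes 120 N, or if a joint passes its speed limit or range.

## Working session

There is one attempt and no reset: what is moved stays moved. The work goes in short steps, Python scripts to look and compute and a shell command to move; the robot and the scene stay as the last step left them, time stands still between calls to the robot, and variables do not carry over. Pictures are saved under pics/ and viewed, and the job is handed in when it is done.

```bash
ls; mkdir -p pics; python3 - <<'E'
from plant import *
import cv2
o=get_obs();print(o['time'],o['eef_pos'],o['tcp_rot'],o['force'],o['width'])
for n in ("scene","side","wrist"):
    d=get_image(n);cv2.imwrite(f"pics/{n}0.png",d["frame"])
    import pickle;pickle.dump((o,d),open(f"pics/{n}0.pkl","wb"))
    print(n,{k:v for k,v in d.items() if k!='frame'})
E
```

```text
pics
0.0 [0.1879908  0.62156542 0.23024633] [-3.13961919e+00  1.22208005e-04  2.84797437e+00] [ 0.11169601 -0.12714289 -0.07747375] 0.9982864165374615
scene {'mtx': array([[460.07521252,   0.        , 308.60493671],
       [  0.        , 460.07521252, 237.80377536],
       [  0.        ,   0.        ,   1.        ]]), 'R': array([[-0.73320447,  0.67994072, -0.00958258],
       [ 0.55953803,  0.59524208, -0.57671836],
       [-0.38643034, -0.4282143 , -0.81688684]]), 't': array([ 0.4108752 , -0.22734227,  1.17926461])}
side {'mtx': array([[439.86135434,   0.        , 323.27466089],
       [  0.        , 439.86135434, 235.82542477],
       [  0.        ,   0.        ,   1.        ]]), 'R': array([[ 0.87770267, -0.47877334, -0.02034988],
       [-0.36518148, -0.64075802, -0.67533077],
       [ 0.31029102,  0.60017101, -0.73723418]]), 't': array([-0.47650365,  0.2419018 ,  0.80318264])}
wrist {'mtx': array([[347.83958636,   0.        , 319.60667896],
       [  0.        , 347.83958636, 242.96745648],
       [  0.        ,   0.        ,   1.        ]]), 'mount': array([[ 1.20828601e-04, -9.48041024e-01, -3.18148081e-01,
         8.24790348e-02],
       [ 9.99999992e-01,  1.00436579e-04,  8.04990005e-05,
        -2.68082919e-04],
       [-4.43626499e-05, -3.18148088e-01,  9.48041029e-01,
        -1.42956065e-01],
       [ 0.00000000e+00,  0.00000000e+00,  0.00000000e+00,
         1.00000000e+00]])}
```

View pics/scene0.png

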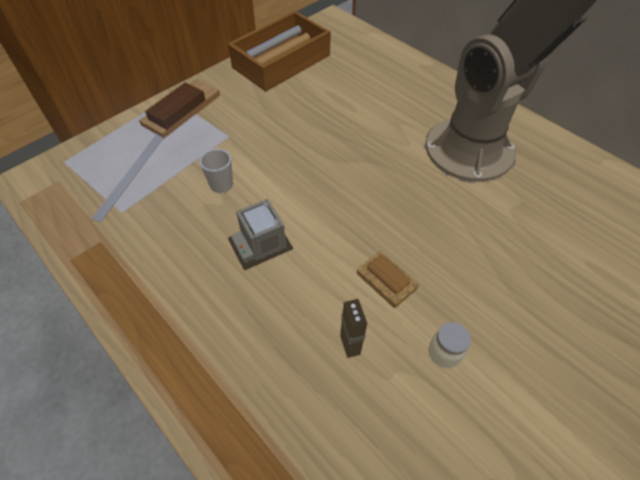

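View pics/side0.png

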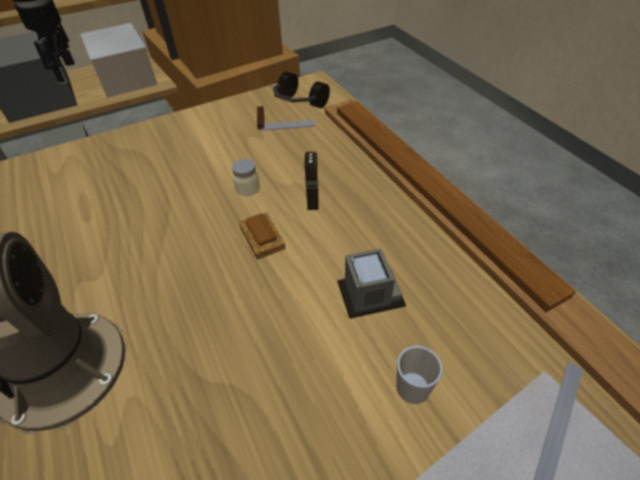

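View pics/wrist0.png

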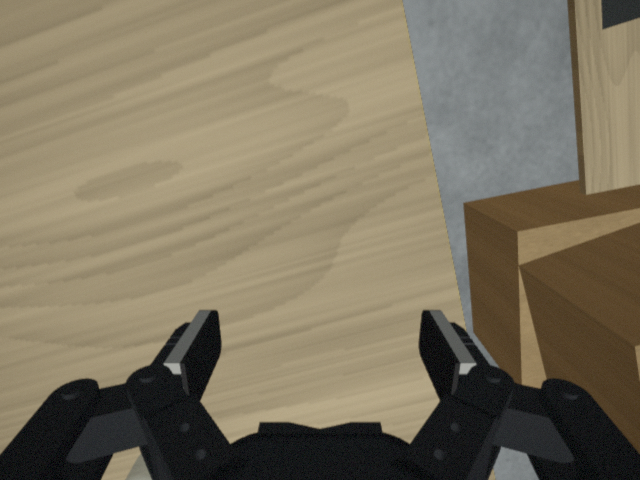

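The scene view shows the battery at about (353,328), the charger (262,232), the sander (388,278), the jar (450,345) and the tin (218,170). I'll enlarge the battery and charger.

```bash
python3 - <<'E'
import pickle,cv2,numpy as np
def crop(n,x,y,w,h,s):
    f=pickle.load(open(f"pics/{n}0.pkl","rb"))[1]["frame"][y:y+h,x:x+w]
    return cv2.resize(f,None,fx=s,fy=s,interpolation=cv2.INTER_CUBIC)
cv2.imwrite("pics/c1.png",np.hstack([crop("scene",220,190,80,90,5),crop("scene",320,285,80,90,5)]))
cv2.imwrite("pics/c2.png",np.hstack([crop("side",330,235,80,90,5),crop("side",275,140,80,90,5)]))
E
```

```text
(no output)
```

View pics/c1.png

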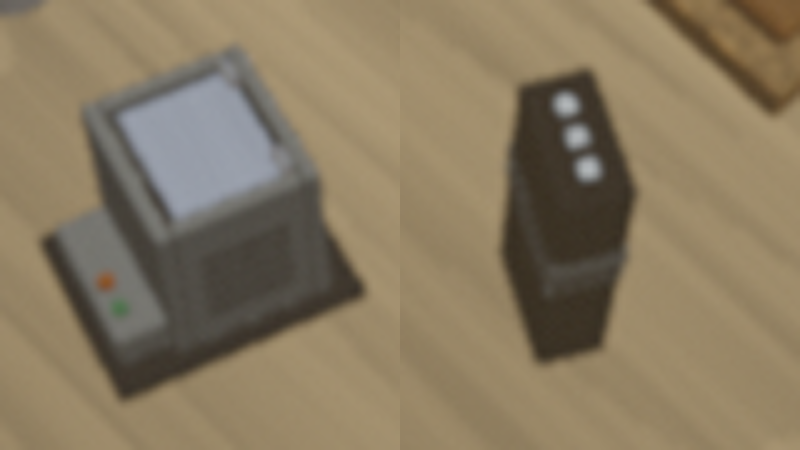

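View pics/c2.png

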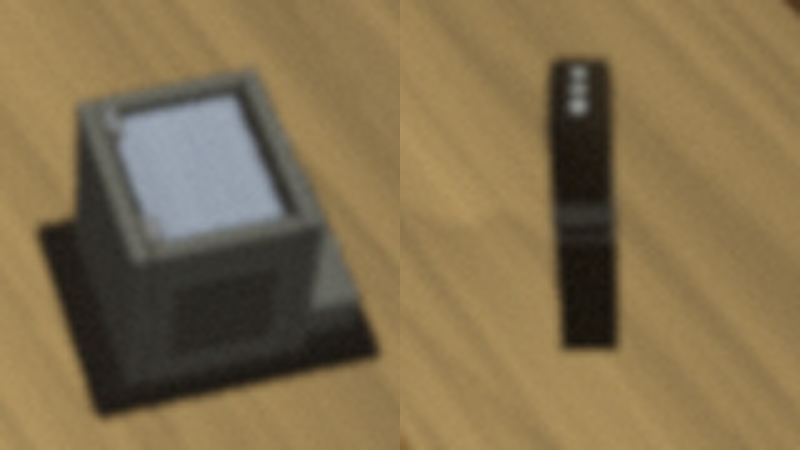

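```bash
cat > fit.py <<'E'
import pickle,numpy as np
from scipy.optimize import least_squares
C={n:pickle.load(open(f"pics/{n}0.pkl","rb"))[1] for n in("scene","side")}
def proj(n,X):
    d=C[n];c=d["R"]@X+d["t"];p=d["mtx"]@c;return p[:2]/p[2]
def W(p,v):
    c,s=np.cos(p[2]),np.sin(p[2]);return np.array([p[0]+c*v[0]-s*v[1],p[1]+s*v[0]+c*v[1],v[2]])
def fit(obs,p0):
    f=lambda p:np.concatenate([proj(n,W(p,np.array(v)/1000))-u for n,v,u in obs])
    r=least_squares(f,p0,x_scale=[.01,.01,.1],loss='soft_l1');print(r.x,np.degrees(r.x[2]));print(r.fun.reshape(-1,2).round(1).tolist());return r.x
def ray0(n,u,z):
    d=C[n];k=d["R"].T@np.linalg.inv(d["mtx"])@np.array([*u,1]);o=-d["R"].T@d["t"];return o+k*(z-o[2])/k[2]
E
python3 - <<'E'
from fit import *
S=lambda x,y:(220+x/5,190+y/5); T=lambda x,y:(330+x/5,235+y/5)
oc=[("scene",(37,-40,92),S(84,108)),("scene",(37,40,92),S(165,238)),("scene",(-37,40,92),S(320,180)),("scene",(-37,-40,92),S(238,47))]
oc2=[("side",(37,40,92),T(257,70)),("side",(37,-40,92),T(322,228)),("side",(-37,-40,92),T(138,262)),("side",(-37,40,92),T(80,105))]
c0=ray0("scene",S(200,145),.092); e=ray0("scene",S(124,173),.092)-ray0("scene",S(279,113),.092)
print(c0); p0=[*c0[:2],np.arctan2(e[1],e[0])]
for o in(oc,oc2,oc+oc2): fit(o,p0)
S=lambda x,y:(320+x/5,285+y/5); T=lambda x,y:(275+x/5,140+y/5)
# far short edge, near short edge (scene); body y along long; take near = +y in scene
a=ray0("scene",S(140,360),0);b=ray0("scene",S(203,347),0); l=ray0("scene",S(103,250),0)
print(a,b,l,np.linalg.norm(a-b),np.linalg.norm(a-l))
yv=a-l; yaw=np.arctan2(-yv[0],yv[1]); 
from itertools import product
cen=(b+l)/2
pp=[cen[0],cen[1],yaw]
# sign of x for point a
s=np.sign(np.dot((a-b)[:2],[np.cos(yaw),np.sin(yaw)]));print("s",s)
ob=[("scene",(14*s,-25,140),S(120,88)),("scene",(-14*s,-25,140),S(193,70)),("scene",(-14*s,25,140),S(235,190)),
("scene",(14*s,25,0),S(140,360)),("scene",(-14*s,25,0),S(203,347)),("scene",(14*s,-25,0),S(103,250))]
x=fit(ob,pp)
for v in product((14,-14),(25,-25),(0,140)): print(v,((proj("side",W(x,np.array(v)/1000))-[275,140])*5).round())
E
```

```text
[ 0.57249418 -0.13157507  0.092     ]
[ 0.5710544  -0.13216406 -0.25837696] -14.803909477842605
[[-0.8, 0.1], [-1.3, 2.0], [1.3, -0.7], [0.8, -0.8]]
[ 0.5697231  -0.13799408 -0.27011828] -15.47663721133484
[[0.5, -0.5], [1.2, -0.1], [-0.8, 1.0], [-0.7, -0.4]]
[ 0.57017514 -0.13595596 -0.26853751] -15.386065684997876
[[-1.5, -1.3], [-2.4, 0.6], [0.3, -1.8], [0.3, -2.0], [0.0, -1.3], [0.8, -1.0], [-1.1, 0.2], [-1.0, -1.2]]
[0.6211209  0.17437512 0.        ] [0.60014619 0.18702756 0.        ] [0.60003698 0.1337981  0.        ] 0.024495363698437838 0.04572774565886003
s 1.0
[ 0.60058467  0.16043446 -0.48933017] -28.036553394489136
[[-0.8, -1.5], [0.4, -1.8], [1.7, 0.6], [-0.7, 1.8], [0.9, 0.7], [-1.2, -0.3]]
(14, 25, 0) [217. 282.]
(14, 25, 140) [208.  53.]
(14, -25, 0) [217. 351.]
(14, -25, 140) [208. 122.]
(-14, 25, 0) [161. 283.]
(-14, 25, 140) [146.  55.]
(-14, -25, 0) [159. 353.]
(-14, -25, 140) [144. 124.]
```

Charger is about (0.570,-0.136), yaw -15°; battery is about (0.600,0.160), yaw -28°. The two cameras differ by about 6 mm, so I'll look with the wrist camera, charger first.

```bash
python3 -m pendant '[[0.55,-1,0.15,0,0,0],[0.55,-1,0.15,0,0,0],[0.55,-1,0.15,0,0,0],[0.55,-1,0.15,0,0,0]]' 1 60
python3 -m pendant '[[0.55,-1,0.15,0,0,0],[0.55,-1,0.15,0,0,0],[0.55,-1,0.15,0,0,0],[0.55,-1,0.15,0,0,0]]'
python3 -m pendant '[[0.55,-1,0.03,0,0,0],[0.55,-1,0.03,0,0,0],[0.55,-1,0.03,0,0,0],[0.55,-1,0.03,0,0,0]]'
python3 -m pendant '[[0.45,-1,0,0,0,0.01],[0.45,-1,0,0,0,0.01],[0.45,-1,0,0,0,0.01],[0.45,-1,0,0,0,0.01]]'
python3 -m pendant '[[0.27,-1,0,0,0,0],[0.27,-1,0,0,0,0],[0.27,-1,0,0,0,0],[0.27,-1,0,0,0,0],[0.27,-1,0,0,0,0]]'
```

```text
time: 0.48
eef_pos: [0.2684, 0.4755, 0.2528]
tcp_rot: [-3.141, 0.0, 2.848]
force: [0.8, 0.2, 0.2]
width: 1.005
time: 0.82
eef_pos: [0.348, 0.3305, 0.2749]
tcp_rot: [3.141, -0.0, 2.848]
force: [0.6, -0.2, 1.1]
width: 1.001
time: 1.15
eef_pos: [0.4281, 0.1845, 0.2793]
tcp_rot: [3.141, -0.0, 2.848]
force: [1.0, 0.8, 0.2]
width: 1.0
time: 1.48
eef_pos: [0.4956, 0.0342, 0.2793]
tcp_rot: [3.141, 0.0, 2.879]
force: [-0.1, 1.1, 0.2]
width: 0.999
time: 1.9
eef_pos: [0.5355, -0.1219, 0.2794]
tcp_rot: [-3.137, 0.002, 2.868]
force: [-1.3, -0.3, -0.9]
width: 0.999
```

```bash
cat > snap.py <<'E'
import sys,cv2,pickle
from plant import *
nm,cam=sys.argv[1],sys.argv[2]
o=get_obs();d=get_image(cam);pickle.dump((o,d),open(f"pics/{nm}.pkl","wb"))
cv2.imwrite(f"pics/{nm}.png",d["frame"])
print(o['time'],o['eef_pos'],o['tcp_rot'],o['dq'].__abs__().max() if hasattr(o['dq'],'__abs__') else '',o['force'])
E
python3 -m pendant '[[0,0,0,0,0,0],[0,0,0,0,0,0]]'; python3 snap.py w1 wrist
```

```text
time: 2.07
eef_pos: [0.5356, -0.1123, 0.2787]
tcp_rot: [3.141, -0.001, 2.88]
force: [-0.7, 0.7, -0.3]
width: 0.999
2.0667 [ 0.53557079 -0.11232585  0.27870449] [ 3.14076792e+00 -1.18601301e-03  2.87993764e+00] 0.023695527720767256 [-0.68605824  0.7119595  -0.34688087]
```

View pics/w1.png

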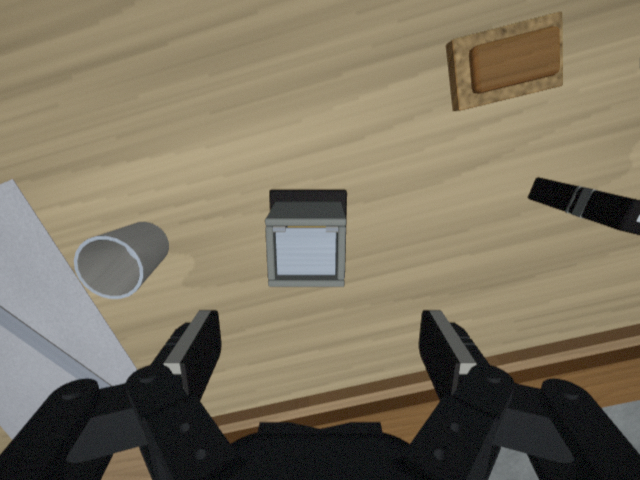

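The wrist view shows the rim at around (268–346, 220–287), yaw nearly aligned with the tool. Enlarging.

```bash
python3 - <<'E'
import pickle,cv2
f=pickle.load(open("pics/w1.pkl","rb"))[1]["frame"]
cv2.imwrite("pics/w1c.png",cv2.resize(f[180:300,255:360],None,fx=5,fy=5,interpolation=cv2.INTER_CUBIC))
E
```

```text
(no output)
```

View pics/w1c.png

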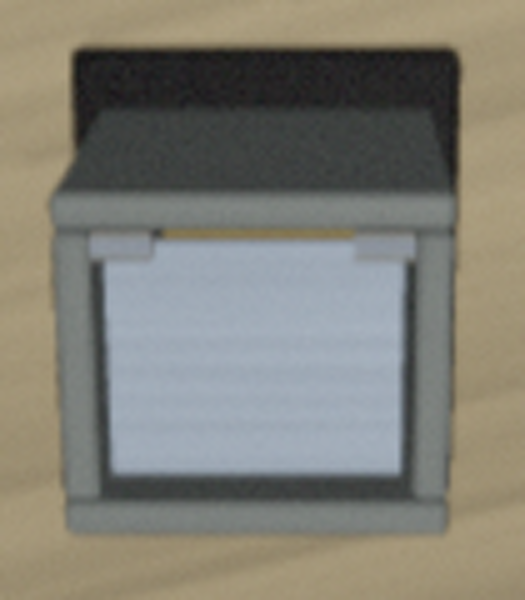

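```bash
cat >> fit.py <<'E'
from scipy.spatial.transform import Rotation as Ro
def addw(nm):
    o,d=pickle.load(open(f"pics/{nm}.pkl","rb"))
    T=np.eye(4);T[:3,:3]=Ro.from_euler('xyz',o['tcp_rot']).as_matrix();T[:3,3]=o['eef_pos']
    M=np.linalg.inv(T@d['mount']);C[nm]=dict(R=M[:3,:3],t=M[:3,3],mtx=d['mtx'])
E
python3 - <<'E'
from fit import *
addw("w1")
S=lambda x,y:(255-.4+x/5,180-.4+y/5)
# corners: resize cubic offset (0.5/5-0.5)=-0.4
o=[("w1",(-37,-40,92),S(50,195)),("w1",(-37,40,92),S(455,193)),("w1",(37,-40,92),S(66,533)),("w1",(37,40,92),S(447,533)),
("w1",(-29,-32,92),S(95,228)),("w1",(-29,32,92),S(415,228)),("w1",(29,-32,92),S(100,497)),("w1",(29,32,92),S(414,497))]
x=fit(o,[.57,-.135,-.265])
fit([("w1",(-59,-47,9),S(73,50)),("w1",(-59,47,9),S(460,50))]+o[:0],[.57,-.135,-.265])
# free scale check: mean error with z
for z in(.085,.092,.1):
  P=[ray0("w1",a[2],z) for a in o[:4]];print(z,np.linalg.norm(P[0]-P[1]),np.linalg.norm(P[2]-P[3]),np.linalg.norm(P[0]-P[2]),sum(P)/4)
# battery rough
for u in((540,190),): print(ray0("w1",u,0))
E
```

```text
[ 0.56928074 -0.13599984 -0.26285919] -15.06072200388549
[[-0.4, -1.2], [0.6, -0.7], [-0.1, 0.2], [0.4, 0.2], [-0.8, 0.2], [0.3, 0.2], [0.5, 0.4], [-0.5, 0.4]]
[ 0.57805631 -0.13811262 -0.26151062] -14.983454589856912
[[-0.8, 0.0], [0.8, 0.0]]
0.085 0.08077797238687336 0.08115043506366393 0.0741660824498848 [ 0.57198436 -0.13718066  0.085     ]
0.092 0.0790988842865706 0.07946360478278984 0.07262443213596946 [ 0.56957265 -0.13622859  0.092     ]
0.1 0.07717992645765316 0.07753579874750513 0.07086254606292329 [ 0.56681641 -0.13514052  0.1       ]
[0.59600866 0.14921046 0.        ]
```

Charger agrees across three cameras: (0.5695,-0.136), yaw -15.05°. Going above the battery to look.

```bash
python3 -m pendant '[[0.18,0.92,0,0,0,-0.035],[0.18,0.92,0,0,0,-0.035],[0.18,0.92,0,0,0,-0.035],[0.18,0.92,0,0,0,-0.035]]'
python3 -m pendant '[[0.19,0.92,0,0,0,-0.037],[0.19,0.92,0,0,0,-0.037],[0.19,0.92,0,0,0,-0.037],[0.19,0.92,0,0,0,-0.037],[0.19,0.92,0,0,0,-0.037]]'
python3 -m pendant '[[0,0,0,0,0,0],[0,0,0,0,0,0]]'; python3 snap.py w2 wrist
```

```text
time: 2.45
eef_pos: [0.5628, 0.035, 0.2787]
tcp_rot: [3.137, -0.002, 2.782]
force: [0.1, 1.1, -0.4]
width: 1.003
time: 2.87
eef_pos: [0.5899, 0.1724, 0.2781]
tcp_rot: [3.14, -0.003, 2.667]
force: [-0.3, 0.8, 0.2]
width: 1.002
time: 3.03
eef_pos: [0.5907, 0.1622, 0.2792]
tcp_rot: [-3.141, -0.0, 2.653]
force: [1.1, -0.1, -0.9]
width: 1.001
3.0333 [0.59065913 0.16218262 0.27915097] [-3.14087956e+00 -5.53238461e-05  2.65346924e+00] 0.022184430317013032 [ 1.13494078 -0.10367081 -0.94313421]
```

View pics/w2.png

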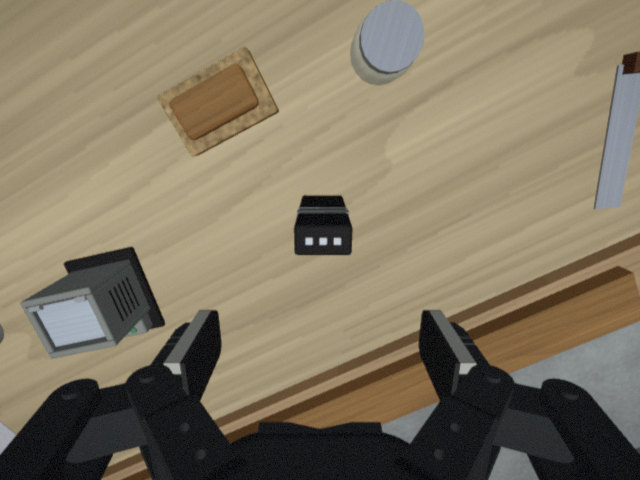

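```bash
python3 - <<'E'
import pickle,cv2
f=pickle.load(open("pics/w2.pkl","rb"))[1]["frame"]
cv2.imwrite("pics/w2c.png",cv2.resize(f[185:265,280:365],None,fx=7,fy=7,interpolation=cv2.INTER_CUBIC)*1)
E
```

```text
(no output)
```

View pics/w2c.png

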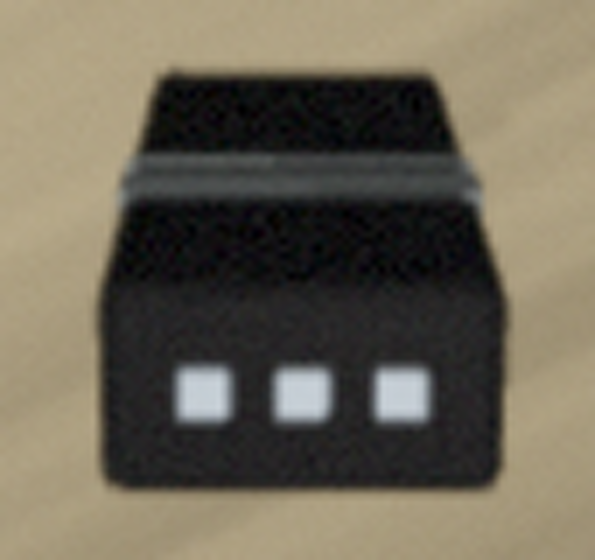

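```bash
python3 - <<'E'
from fit import *
addw("w2");addw("w1")
k=1/14-.5
S=lambda x,y:(280+k+x/7,185+k+y/7)
o=[("w2",(14,-25,140),S(101,488)),("w2",(14,25,140),S(501,490)),("w2",(-14,-25,140),S(101,288)),("w2",(-14,25,140),S(505,290)),("w2",(-14,-25,0),S(155,74)),("w2",(-14,25,0),S(436,76))]
x=fit(o,[.6,.16,-.488]); fit(o[:4],x);fit(o[4:],x)
import pickle
ob,_=pickle.load(open("pics/w2.pkl","rb"))
print("tcp off", x[:2]-ob['eef_pos'][:2], "yawdiff deg",np.degrees(x[2]+np.pi-ob['tcp_rot'][2]))
E
```

```text
[ 0.60111441  0.15907813 -0.49294247] -28.243522936896678
[[-0.3, 2.2], [0.2, 2.1], [-0.9, -0.4], [0.8, -0.4], [-0.3, -0.8], [0.5, -0.8]]
[ 0.60057107  0.15940479 -0.49394224] -28.300805653593603
[[-0.3, 1.4], [0.3, 1.5], [-0.9, -1.2], [0.9, -1.1]]
[ 0.60192454  0.15850376 -0.49510093] -28.367193500305888
[[-0.4, 0.0], [0.4, 0.0]]
tcp off [ 0.01045527 -0.00310449] yawdiff deg -0.27611149191018414
```

Battery is at (0.601,0.159), yaw -28.2°. Aligning, then lowering to TCP z≈0.096, so the pads sit near the top and stay clear of the rim when the battery is home.

```bash
python3 -m pendant '[[0.07,-0.02,-0.2,0,0,-0.0015],[0.07,-0.02,-0.4,0,0,-0.0015],[0.07,-0.02,-0.6,0,0,-0.0015],[0.07,-0.02,-0.6,0,0,-0.0015]]' 1 120
python3 -m pendant '[[0,0,0,0,0,0],[0,0,0,0,0,0]]'
```

```text
time: 3.42
eef_pos: [0.5975, 0.1571, 0.1836]
tcp_rot: [-3.133, -0.008, 2.646]
force: [-0.7, 0.1, -1.0]
width: 0.999
time: 3.58
eef_pos: [0.6029, 0.1588, 0.1911]
tcp_rot: [3.14, 0.002, 2.647]
force: [0.1, -0.1, 1.1]
width: 0.999
```

```bash
python3 -m pendant '[[-0.01,0,-0.15,0,0,0.001],[-0.01,0,-0.3,0,0,0.001],[-0.01,0,-0.45,0,0,0.001],[-0.01,0,-0.55,0,0,0.001],[-0.01,0,-0.62,0,0,0.001]]'
python3 -m pendant '[[0,0,0,0,0,0],[0,0,0,0,0,0],[0,0,0,0,0,0]]'; python3 snap.py w3 wrist
```

```text
time: 4.0
eef_pos: [0.6013, 0.1598, 0.0971]
tcp_rot: [3.14, 0.001, 2.651]
force: [-0.8, 0.6, -0.6]
width: 1.0
time: 4.25
eef_pos: [0.6018, 0.1598, 0.0982]
tcp_rot: [3.139, 0.002, 2.651]
force: [0.3, -0.6, 0.4]
width: 1.003
4.25 [0.60180425 0.1598434  0.09817773] [3.13891334e+00 2.39878631e-03 2.65142212e+00] 0.0023367864801114376 [ 0.26865826 -0.6015889   0.41092003]
```

View pics/w3.png

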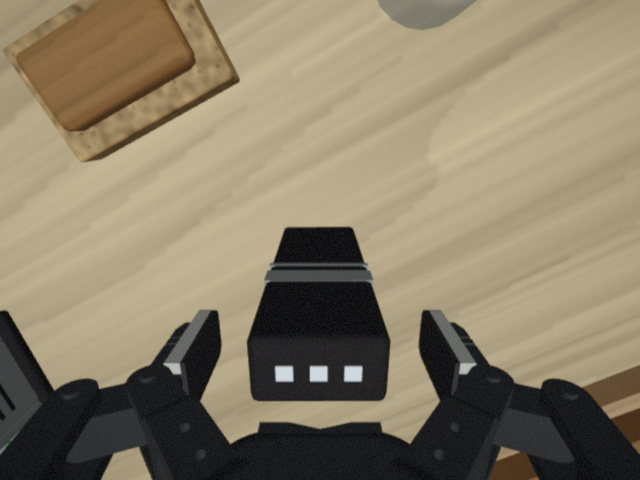

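The battery is centred between the pads (columns 249–389). I'll check its tool-frame offset from the top corners, then close.

```bash
python3 - <<'E'
from fit import *
addw("w3")
o=[("w3",(14,-25,140),(251,401)),("w3",(14,25,140),(387,400)),("w3",(-14,-25,140),(248,342)),("w3",(-14,25,140),(389,340)),("w3",(-14,-25,0),(285,228)),("w3",(-14,25,0),(353,228))]
fit(o,[.6,.16,-.49]);fit(o[4:],[.6,.16,-.49])
E
python3 -m pendant '[[0,0,0,0,0,0],[0,0,0,0,0,0],[0,0,0,0,0,0],[0,0,0,0,0,0],[0,0,0,0,0,0]]' 0 120
python3 -m pendant '[[0,0,0,0,0,0],[0,0,0,0,0,0],[0,0,0,0,0,0],[0,0,0,0,0,0],[0,0,0,0,0,0]]'
```

```text
[ 0.60169301  0.15902169 -0.47989928] -27.496203265465624
[[-0.4, 6.2], [0.9, 5.8], [-3.5, -0.6], [3.2, -0.1], [-1.3, -1.1], [0.2, -1.8]]
[ 0.60275237  0.15872006 -0.49087259] -28.124927683910894
[[-0.7, 0.0], [0.7, 0.0]]
time: 4.72
eef_pos: [0.6012, 0.1599, 0.0971]
tcp_rot: [3.14, 0.001, 2.652]
force: [0.1, 0.5, 4.1]
width: 0.571
time: 5.13
eef_pos: [0.6012, 0.1598, 0.0971]
tcp_rot: [3.14, 0.001, 2.652]
force: [0.3, 0.5, 6.3]
width: 0.569
```

Grip holds (opening 0.57 ≈ 48.5 mm). Lifting.

```bash
python3 -m pendant '[[0,0,0.2,0,0,0],[0,0,0.4,0,0,0],[0,0,0.6,0,0,0],[0,0,0.8,0,0,0],[0,0,0.95,0,0,0]]'
python3 -m pendant '[[-0.02,-0.25,0,0,0,0.0175],[-0.05,-0.5,0,0,0,0.035],[-0.07,-0.75,0,0,0,0.035],[-0.07,-1,0,0,0,0.035],[-0.07,-1,0,0,0,0.035]]'
python3 -m pendant '[[-0.02,-0.25,0,0,0,0.0175],[-0.05,-0.5,0,0,0,0.035],[-0.07,-0.75,0,0,0,0.0372],[-0.077,-0.98,0,0,0,0.0372],[-0.077,-0.98,0,0,0,0.0372]]'
python3 -m pendant '[[0,0,0,0,0,0],[0,0,0,0,0,0],[0,0,0,0,0,0]]'; python3 snap.py w4 wrist;python3 snap.py s4 side;python3 snap.py sc4 scene
```

```text
time: 5.55
eef_pos: [0.5997, 0.1594, 0.2396]
tcp_rot: [-3.141, -0.001, 2.651]
force: [0.1, -0.1, -4.0]
width: 0.569
time: 5.97
eef_pos: [0.5872, -0.0028, 0.2378]
tcp_rot: [-3.133, 0.0, 2.748]
force: [-0.3, -3.3, -4.0]
width: 0.574
time: 6.38
eef_pos: [0.5746, -0.1482, 0.2379]
tcp_rot: [-3.134, -0.001, 2.865]
force: [-0.0, -2.9, -4.0]
width: 0.568
time: 6.63
eef_pos: [0.578, -0.1351, 0.2375]
tcp_rot: [3.141, -0.002, 2.881]
force: [0.1, -0.3, -4.1]
width: 0.566
6.6333 [ 0.57800446 -0.13509736  0.23749388] [ 3.14062995e+00 -2.44017081e-03  2.88087859e+00] 0.009616517382808195 [ 0.09085412 -0.26399885 -4.13927955]
6.6833 [ 0.57823246 -0.13505361  0.2377567 ] [ 3.14081408e+00 -1.81153215e-03  2.88138350e+00] 0.006483837646086321 [-0.25111362  0.92934909 -3.60012437]
6.7333 [ 0.57834518 -0.13528742  0.23801017] [ 3.14102445e+00 -1.28826469e-03  2.88140319e+00] 0.0077096811499065354 [ 0.13118752  0.24576807 -4.48308657]
```

View pics/w4.png

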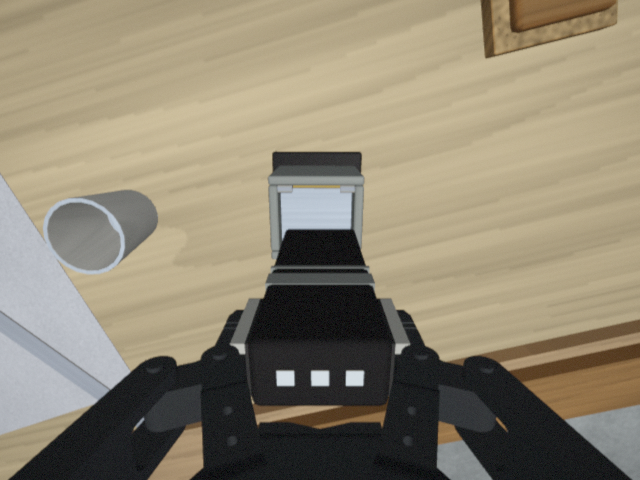

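View pics/s4.png

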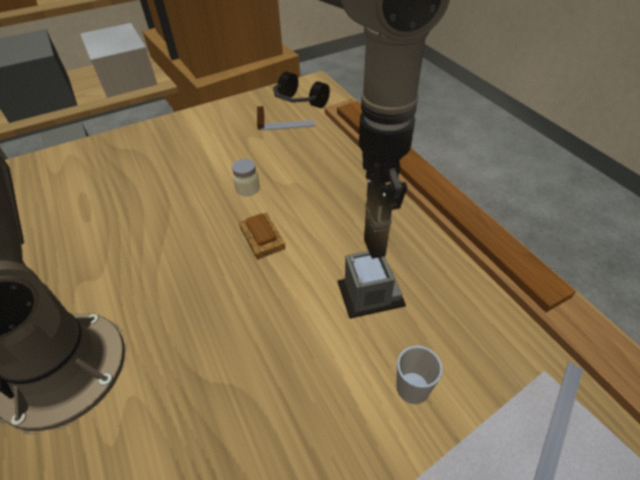

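View pics/sc4.png

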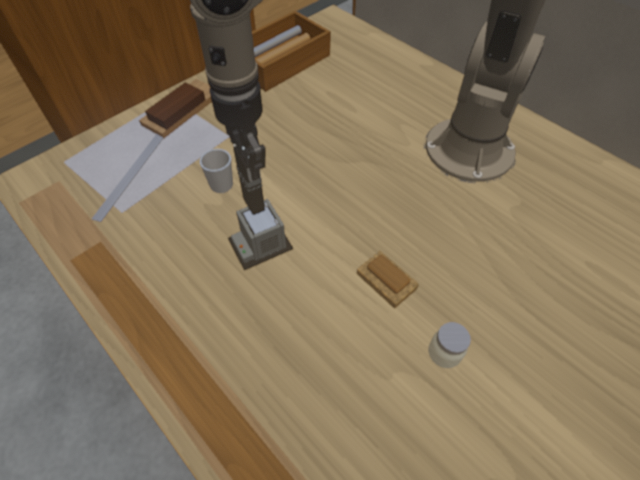

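Battery is held upright above the mouth. Measuring its lower edge against the rim in the wrist crop.

```bash
python3 - <<'E'
import pickle,cv2
f=pickle.load(open("pics/w4.pkl","rb"))[1]["frame"]
cv2.imwrite("pics/w4c.png",cv2.resize(f[140:290,245:390],None,fx=4,fy=4,interpolation=cv2.INTER_CUBIC))
E
```

```text
(no output)
```

View pics/w4c.png

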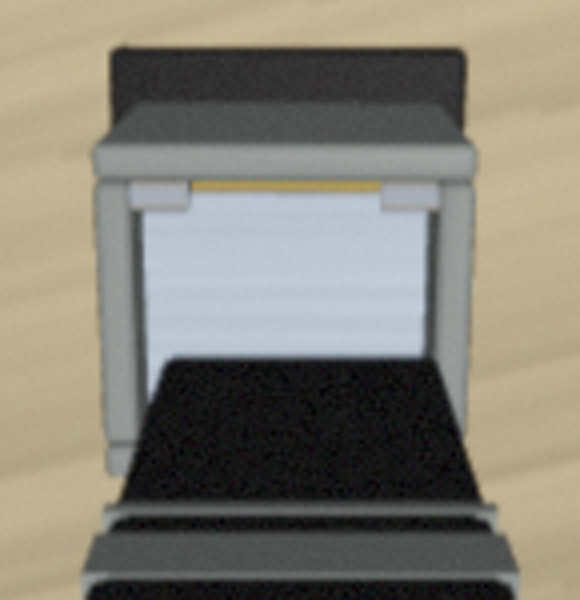

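```bash
python3 - <<'E'
from fit import *
addw("w4");k=1/8-.5
S=lambda x,y:(245+k+x/4,140+k+y/4)
c=fit([("w4",(-37,-40,92),S(92,146)),("w4",(-37,40,92),S(475,144)),("w4",(37,-40,92),S(107,474)),("w4",(-29,-32,92),S(130,180)),("w4",(-29,32,92),S(442,180)),("w4",(29,-32,92),S(133,441))],[.5695,-.136,-.263])
a=ray0("w4",S(168,358),.1405);b=ray0("w4",S(438,360),.1405)
print(a,b,np.linalg.norm(a-b),np.degrees(np.arctan2(-(b-a)[0],(b-a)[1])))
def loc(p,c):
    d=p[:2]-c[:2];s,co=np.sin(c[2]),np.cos(c[2]);return np.array([co*d[0]+s*d[1],-s*d[0]+co*d[1]])
m=(a+b)/2
print("batt centre in charger (x,y)",loc(m,c)+[.014,0], loc(m,[.5695,-.136,-.2627])+[.014,0])
o,_=pickle.load(open("pics/w4.pkl","rb"))
print("tcp in charger",loc(o['eef_pos'],c),loc(o['eef_pos'],[.5695,-.136,-.2627]))
E
```

```text
[ 0.56949551 -0.13635523 -0.26750748] -15.327049425667525
[[-0.5, -1.5], [1.2, -0.3], [-0.8, 0.8], [0.1, -0.1], [-0.7, 0.4], [1.4, 0.6]]
[ 0.55961263 -0.15483896  0.1405    ] [ 0.57247975 -0.10808979  0.1405    ] 0.04848760356500418 -15.38888680907725
batt centre in charger (x,y) [0.00938057 0.00380515] [0.00948683 0.0034831 ]
tcp in charger [0.00787382 0.00346229] [0.00797829 0.00308019]
```

Battery is at (+9.4, +3.6) mm in the charger frame. I'll remove the +3.6 mm in y and lower to just above the flap.

```bash
python3 -m pendant '[[-0.001,-0.024,-0.08,0,0,-0.0005],[-0.001,-0.024,-0.16,0,0,-0.0005],[-0.001,-0.024,-0.24,0,0,-0.0005],[-0.001,-0.024,-0.27,0,0,-0.0005],[-0.001,-0.024,-0.27,0,0,-0.0005]]'
python3 -m pendant '[[0,0,0,0,0,0],[0,0,0,0,0,0]]'; python3 snap.py w5 wrist;python3 - <<'E'
import cv2
f=cv2.imread("pics/w5.png")
cv2.imwrite("pics/w5c.png",cv2.resize(f[140:290,245:390],None,fx=4,fy=4,interpolation=cv2.INTER_CUBIC))
E
```

```text
time: 7.2
eef_pos: [0.5765, -0.1404, 0.1956]
tcp_rot: [-3.141, -0.005, 2.877]
force: [-1.0, -0.3, -3.5]
width: 0.573
time: 7.37
eef_pos: [0.5785, -0.1411, 0.1985]
tcp_rot: [3.142, 0.001, 2.877]
force: [0.1, -0.4, -4.2]
width: 0.569
7.3667 [ 0.57845248 -0.14114559  0.19847171] [3.14151947e+00 8.12348718e-04 2.87670075e+00] 0.007718426869179199 [ 0.12942089 -0.35767098 -4.21702193]
```

View pics/w5c.png

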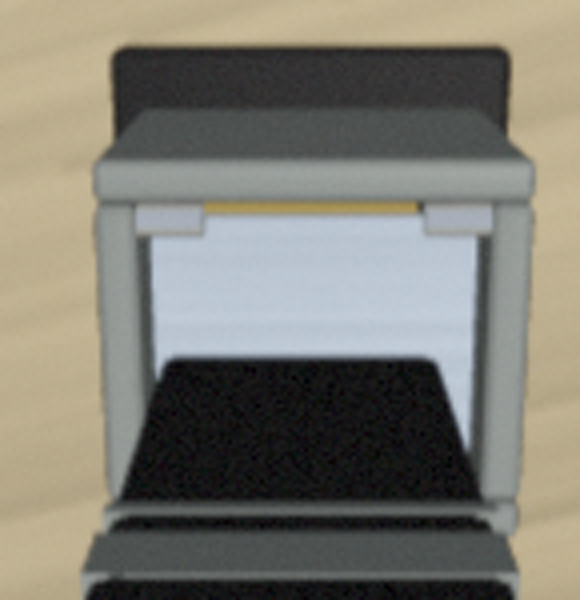

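```bash
python3 - <<'E'
from fit import *
addw("w5");k=1/8-.5
S=lambda x,y:(245+k+x/4,140+k+y/4)
c=fit([("w5",(-37,-40,92),S(94,163)),("w5",(-37,40,92),S(534,162)),("w5",(37,40,92),S(517,535)),("w5",(-29,-32,92),S(135,205)),("w5",(-29,32,92),S(495,205)),("w5",(29,32,92),S(485,498))],[.5695,-.136,-.263])
def loc(p,c):
    d=p[:2]-c[:2];s,co=np.sin(c[2]),np.cos(c[2]);return np.array([co*d[0]+s*d[1],-s*d[0]+co*d[1]])
for z in(.1015,.097):
  a=ray0("w5",S(168,358),z);b=ray0("w5",S(438,360),z)
  print(np.linalg.norm(a-b),np.degrees(np.arctan2(-(b-a)[0],(b-a)[1])))
  m=(a+b)/2
  print("batt centre in charger (x,y)",loc(m,c)+[.014,0], loc(m,[.5695,-.136,-.2645])+[.014,0])
E
```

```text
[ 0.57011763 -0.13614055 -0.25664573] -14.704716873328957
[[-1.0, -0.3], [1.2, -1.0], [1.1, 1.2], [0.5, 0.2], [-0.7, -0.5], [-0.9, 1.0]]
0.04847521778213387 -15.613855628264108
batt centre in charger (x,y) [ 0.01114494 -0.00228876] [ 0.01179589 -0.00228531]
0.04938465167709611 -15.613855628264197
batt centre in charger (x,y) [ 0.01246597 -0.00228858] [ 0.01311689 -0.00227475]
```

```bash
python3 -m pendant '[[-0.003,0.015,0,0,0,0.0025],[-0.003,0.015,0,0,0,0.0025],[-0.003,0.015,-0.03,0,0,0.0025],[-0.003,0.015,-0.06,0,0,0.0025],[-0.003,0.015,-0.06,0,0,0.0025]]'
python3 -m pendant '[[0,0,-0.02,0,0,0],[0,0,-0.04,0,0,0],[0,0,-0.06,0,0,0],[0,0,-0.06,0,0,0],[0,0,-0.06,0,0,0]]'
```

```text
time: 7.83
eef_pos: [0.5768, -0.1384, 0.1879]
tcp_rot: [-3.141, -0.002, 2.885]
force: [0.3, 0.3, -5.2]
width: 0.573
time: 8.25
eef_pos: [0.5779, -0.1389, 0.181]
tcp_rot: [3.141, 0.001, 2.884]
force: [-2.4, 0.3, 4.6]
width: 0.571
```

Flap contact felt (~9 N), as predicted. Continuing down.

```bash
python3 -m pendant '[[0,0,-0.02,0,0,0],[0,0,-0.04,0,0,0],[0,0,-0.06,0,0,0],[0,0,-0.08,0,0,0],[0,0,-0.1,0,0,0]]'
python3 -m pendant '[[0,0,-0.02,0,0,0],[0,0,-0.04,0,0,0],[0,0,-0.06,0,0,0],[0,0,-0.08,0,0,0],[0,0,-0.1,0,0,0]]'
```

```text
time: 8.67
eef_pos: [0.5792, -0.1392, 0.166]
tcp_rot: [3.141, 0.004, 2.885]
force: [2.4, -1.0, 3.4]
width: 0.574
time: 9.08
eef_pos: [0.578, -0.1388, 0.1497]
tcp_rot: [-3.142, 0.001, 2.885]
force: [3.1, -1.0, 0.9]
width: 0.573
```

```bash
python3 snap.py w6 wrist; python3 snap.py s6 side
```

```text
9.0833 [ 0.57796185 -0.13881779  0.14972003] [-3.14154493e+00  8.07744123e-04  2.88460890e+00] 0.0645836009403077 [ 3.09904617 -0.97416916  0.88233013]
9.1333 [ 0.57752428 -0.13863514  0.14898856] [-3.14132938e+00 -3.15158422e-04  2.88470294e+00] 0.007808623508986876 [ 2.32482744 -0.8652509  -1.43211968]
```

View pics/w6.png

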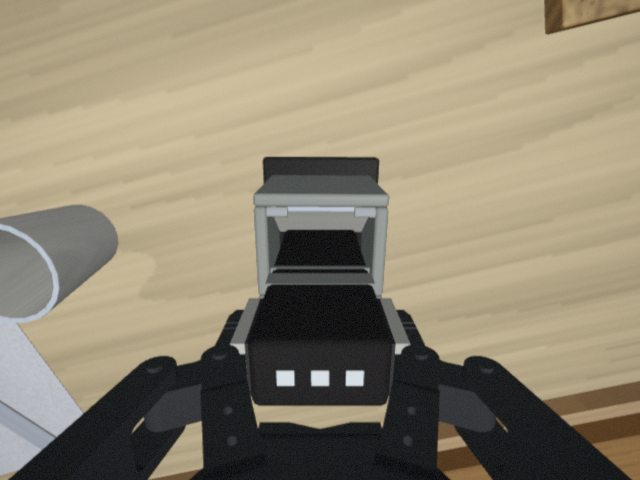

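The flap now lies against the battery's -x side, and the battery sits unchanged in the grip. Lowering to underside ≈ 41 mm.

```bash
python3 -m pendant '[[0,0,-0.02,0,0,0],[0,0,-0.04,0,0,0],[0,0,-0.06,0,0,0],[0,0,-0.07,0,0,0],[0,0,-0.07,0,0,0]]'
python3 -m pendant '[[0,0,0,0,0,0],[0,0,0,0,0,0]]'
```

```text
time: 9.6
eef_pos: [0.5773, -0.1386, 0.1388]
tcp_rot: [-3.141, -0.001, 2.885]
force: [3.8, -1.4, -2.9]
width: 0.571
time: 9.77
eef_pos: [0.578, -0.1388, 0.1394]
tcp_rot: [-3.141, 0.001, 2.885]
force: [4.6, -1.7, -4.7]
width: 0.572
```

```bash
python3 -m pendant '[[-0.024,0.006,0,0,0,0],[-0.047,0.013,0,0,0,0],[-0.07,0.019,0,0,0,0],[-0.093,0.025,0,0,0,0],[-0.116,0.031,0,0,0,0]]'
python3 -m pendant '[[0,0,0,0,0,0],[0,0,0,0,0,0],[0,0,0,0,0,0]]'; python3 snap.py w7 wrist;python3 snap.py s7 side; python3 - <<'E'
import cv2
f=cv2.imread("pics/w7.png")
cv2.imwrite("pics/w7c.png",cv2.resize(f[140:290,245:395],None,fx=4,fy=4,interpolation=cv2.INTER_CUBIC))
E
```

```text
time: 10.18
eef_pos: [0.56, -0.1339, 0.1395]
tcp_rot: [3.141, 0.0, 2.885]
force: [5.5, -0.8, -6.1]
width: 0.573
time: 10.43
eef_pos: [0.5603, -0.134, 0.1396]
tcp_rot: [3.141, 0.0, 2.885]
force: [5.0, -1.3, -5.7]
width: 0.57
10.4333 [ 0.56033277 -0.13395451  0.13960864] [3.14135684e+00 2.40727840e-04 2.88468901e+00] 0.004489209085301852 [ 5.03002268 -1.29679214 -5.65203439]
10.4833 [ 0.56038193 -0.13396789  0.13960695] [3.14137807e+00 2.07482530e-04 2.88471024e+00] 0.003151356784897038 [ 5.94707942 -0.81473531 -5.6071884 ]
```

View pics/w7c.png

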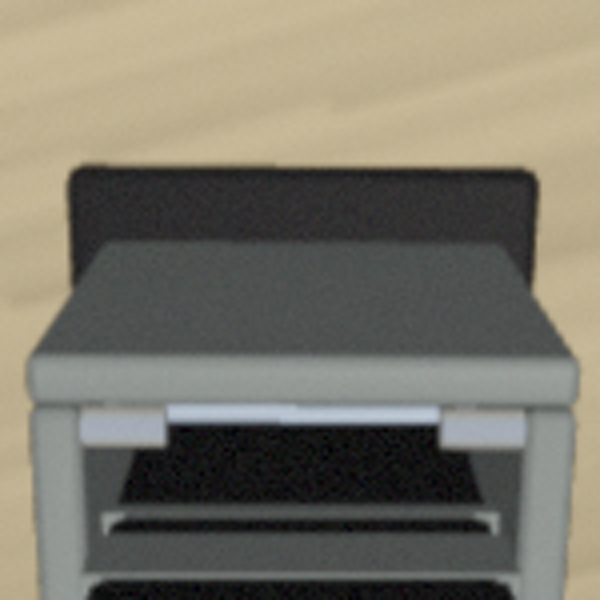

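View pics/s7.png

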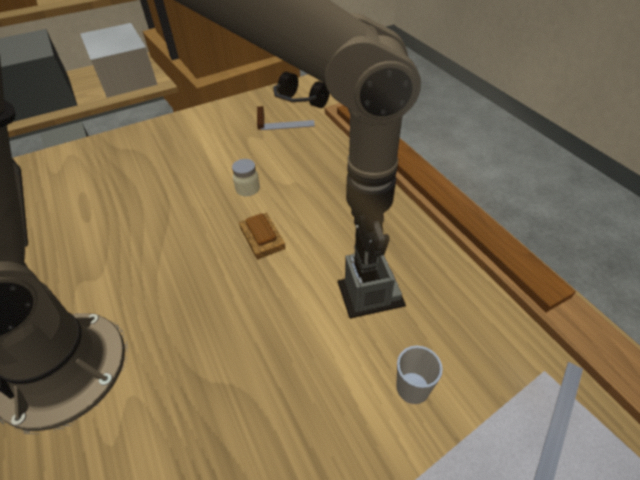

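The flap stands upright behind the battery, y is centred within ~0.5 mm, and x ≈ -7.8 mm against a target of -8. Lowering gently into the socket.

```bash
python3 -m pendant '[[0,0,-0.01,0,0,0],[0,0,-0.02,0,0,0],[0,0,-0.03,0,0,0],[0,0,-0.04,0,0,0],[0,0,-0.05,0,0,0]]'
python3 -m pendant '[[0,0,-0.01,0,0,0],[0,0,-0.02,0,0,0],[0,0,-0.03,0,0,0],[0,0,-0.03,0,0,0],[0,0,-0.03,0,0,0]]'
```

```text
time: 10.95
eef_pos: [0.5602, -0.1343, 0.1321]
tcp_rot: [-3.141, -0.0, 2.884]
force: [3.6, -1.6, -1.4]
width: 0.573
time: 11.37
eef_pos: [0.5601, -0.1341, 0.1273]
tcp_rot: [-3.141, -0.0, 2.885]
force: [5.0, -1.8, -4.3]
width: 0.566
```

```bash
python3 -m pendant '[[0,0,-0.01,0,0,0],[0,0,-0.02,0,0,0],[0,0,-0.03,0,0,0],[0,0,-0.03,0,0,0]]'
python3 -m pendant '[[0,0,-0.01,0,0,0],[0,0,-0.02,0,0,0],[0,0,-0.02,0,0,0]]'
```

```text
time: 11.7
eef_pos: [0.5602, -0.134, 0.1229]
tcp_rot: [3.141, -0.0, 2.885]
force: [4.4, -1.6, -4.5]
width: 0.571
time: 11.95
eef_pos: [0.5602, -0.134, 0.1199]
tcp_rot: [3.141, -0.0, 2.885]
force: [4.1, -0.7, -3.2]
width: 0.571
```

```bash
python3 -m pendant '[[0,0,-0.007,0,0,0],[0,0,-0.014,0,0,0],[0,0,-0.014,0,0,0]]'
python3 -m pendant '[[0,0,-0.007,0,0,0],[0,0,-0.014,0,0,0],[0,0,-0.014,0,0,0]]'
python3 -m pendant '[[0,0,-0.007,0,0,0],[0,0,-0.014,0,0,0],[0,0,-0.014,0,0,0]]'
```

```text
time: 12.2
eef_pos: [0.5602, -0.134, 0.1179]
tcp_rot: [3.141, -0.0, 2.885]
force: [3.8, -2.3, -2.8]
width: 0.571
time: 12.45
eef_pos: [0.5602, -0.1341, 0.1158]
tcp_rot: [3.142, -0.0, 2.885]
force: [4.0, -1.9, -2.6]
width: 0.57
time: 12.7
eef_pos: [0.5602, -0.1341, 0.1137]
tcp_rot: [3.142, 0.0, 2.885]
force: [4.7, -1.7, -3.7]
width: 0.572
```

```bash
for i in 1; do python3 -m pendant '[[0,0,-0.005,0,0,0],[0,0,-0.01,0,0,0],[0,0,-0.01,0,0,0]]'; done
python3 -m pendant '[[0,0,-0.005,0,0,0],[0,0,-0.01,0,0,0],[0,0,-0.01,0,0,0]]'
python3 -c "
from plant import *
o=get_obs();print(o['force'],o['ft_torque'])"
```

```text
time: 12.95
eef_pos: [0.5604, -0.1341, 0.1127]
tcp_rot: [3.141, 0.0, 2.885]
force: [2.9, -2.0, 1.0]
width: 0.572
time: 13.2
eef_pos: [0.5604, -0.1341, 0.1109]
tcp_rot: [3.141, 0.0, 2.885]
force: [4.1, -1.2, 1.8]
width: 0.573
[ 4.1463052  -1.18430291  1.82508627] [-0.36293775 -1.06095572 -0.00909608]
```

Contact plate met at TCP z≈0.113 (+4–5 N). Continuing in ~1 mm steps until the force climbs.

```bash
python3 -m pendant '[[0,0,-0.007,0,0,0],[0,0,-0.007,0,0,0],[0,0,-0.007,0,0,0]]'
python3 -m pendant '[[0,0,-0.007,0,0,0],[0,0,-0.007,0,0,0],[0,0,-0.007,0,0,0]]'
python3 -m pendant '[[0,0,-0.005,0,0,0],[0,0,-0.005,0,0,0],[0,0,-0.005,0,0,0]]'
```

```text
time: 13.45
eef_pos: [0.5603, -0.1341, 0.1098]
tcp_rot: [3.142, 0.0, 2.885]
force: [3.9, -1.3, 0.9]
width: 0.57
time: 13.7
eef_pos: [0.5603, -0.1341, 0.1087]
tcp_rot: [3.142, 0.0, 2.885]
force: [4.1, -2.4, 0.6]
width: 0.567
time: 13.95
eef_pos: [0.5603, -0.1341, 0.108]
tcp_rot: [3.141, 0.0, 2.885]
force: [3.9, -1.5, 1.2]
width: 0.575
```

```bash
python3 -m pendant '[[0,0,-0.004,0,0,0],[0,0,-0.004,0,0,0],[0,0,-0.004,0,0,0]]'
python3 -m pendant '[[0,0,-0.004,0,0,0],[0,0,-0.004,0,0,0],[0,0,-0.004,0,0,0]]'
python3 -m pendant '[[0,0,-0.003,0,0,0],[0,0,-0.003,0,0,0],[0,0,-0.003,0,0,0]]'
```

```text
time: 14.2
eef_pos: [0.5604, -0.1342, 0.108]
tcp_rot: [3.141, 0.0, 2.885]
force: [2.3, -2.0, 5.9]
width: 0.574
time: 14.45
eef_pos: [0.5605, -0.1342, 0.1079]
tcp_rot: [3.141, 0.0, 2.884]
force: [2.9, -0.6, 8.0]
width: 0.573
time: 14.7
eef_pos: [0.5606, -0.1343, 0.1079]
tcp_rot: [3.141, 0.001, 2.884]
force: [1.5, -0.7, 11.0]
width: 0.567
```

```bash
python3 -m pendant '[[0,0,-0.005,0,0,0],[0,0,-0.005,0,0,0],[0,0,-0.005,0,0,0],[0,0,-0.005,0,0,0]]'
python3 snap.py w8 wrist;python3 snap.py s8 side
```

```text
time: 15.03
eef_pos: [0.5607, -0.1343, 0.1079]
tcp_rot: [3.14, 0.001, 2.885]
force: [-0.2, -0.3, 15.7]
width: 0.574
15.0333 [ 0.56072655 -0.13431534  0.1078845 ] [3.14030092e+00 7.58202822e-04 2.88451515e+00] 0.0014449844973862048 [-0.19207098 -0.27400743 15.66226786]
15.0833 [ 0.5607232  -0.13434133  0.10787924] [3.14029370e+00 7.61807835e-04 2.88445678e+00] 0.0010067377770816741 [ 0.64490025 -0.21265407 16.41093055]
```

View pics/w8.png

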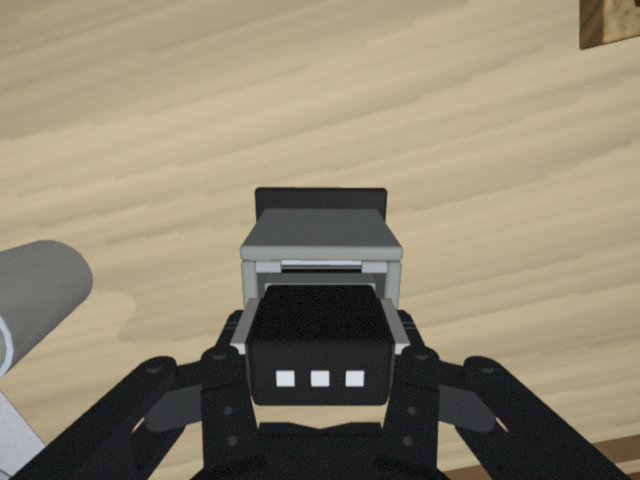

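Firm stop: force rises from 1 to 16 N (about 20 N on the battery) with z fixed at 0.1079, underside ≈ 11 mm, and no slip in the grip. Easing off, then opening.

```bash
python3 -m pendant '[[0,0,0.012,0,0,0],[0,0,0.012,0,0,0],[0,0,0.012,0,0,0]]'
python3 -m pendant '[[0,0,0,0,0,0],[0,0,0,0,0,0],[0,0,0,0,0,0],[0,0,0,0,0,0],[0,0,0,0,0,0]]' 1
python3 -m pendant '[[0,0,0,0,0,0],[0,0,0,0,0,0],[0,0,0,0,0,0],[0,0,0,0,0,0],[0,0,0,0,0,0]]'
python3 snap.py w9 wrist
```

```text
time: 15.38
eef_pos: [0.5605, -0.1341, 0.108]
tcp_rot: [3.141, 0.001, 2.885]
force: [2.7, -1.5, 6.8]
width: 0.575
time: 15.8
eef_pos: [0.5592, -0.1337, 0.1067]
tcp_rot: [-3.142, -0.002, 2.885]
force: [0.4, 1.0, -0.3]
width: 1.005
time: 16.22
eef_pos: [0.5602, -0.134, 0.1074]
tcp_rot: [3.141, -0.0, 2.885]
force: [-0.7, -0.0, 0.6]
width: 1.0
16.2167 [ 0.56022333 -0.13402829  0.10742762] [ 3.14142809e+00 -2.18336911e-05  2.88468539e+00] 0.0017678941113971202 [-0.66931443 -0.04493244  0.59867305]
```

View pics/w9.png

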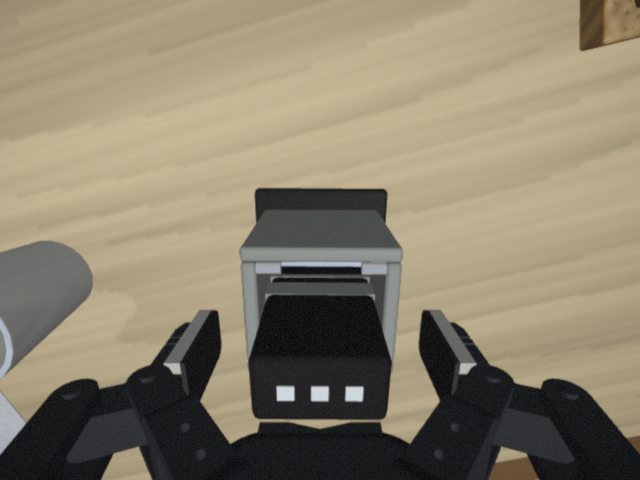

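Released; the top seems to have leaned a few mm towards +x (dots row 378→393), presumably flap pressure within the socket's clearance. Retreating straight up to measure.

```bash
python3 -m pendant '[[0,0,0.1,0,0,0],[0,0,0.3,0,0,0],[0,0,0.5,0,0,0],[0,0,0.75,0,0,0],[0,0,0.95,0,0,0]]'
python3 -m pendant '[[0,0,0.2,0,0,0],[0,0,0.2,0,0,0],[0,0,0.2,0,0,0],[0,0,0.2,0,0,0]]'
python3 snap.py w10 wrist; python3 snap.py s10 side; python3 snap.py sc10 scene
python3 - <<'E'
import cv2,numpy as np
f=cv2.imread("pics/s10.png");g=cv2.imread("pics/sc10.png")
r=lambda a:cv2.resize(a,None,fx=4,fy=4,interpolation=cv2.INTER_CUBIC)
cv2.imwrite("pics/x10.png",np.hstack([r(f[200:325,325:420]),r(g[150:275,220:315])]))
w=cv2.imread("pics/w10.png");cv2.imwrite("pics/w10c.png",cv2.resize(w[180:320,240:400],None,fx=4,fy=4,interpolation=cv2.INTER_CUBIC))
E
```

```text
time: 16.68
eef_pos: [0.5604, -0.1344, 0.2523]
tcp_rot: [3.141, 0.001, 2.884]
force: [1.8, -0.4, 0.2]
width: 1.002
time: 17.02
eef_pos: [0.5597, -0.1338, 0.2793]
tcp_rot: [3.141, -0.001, 2.885]
force: [-0.5, 1.1, -0.1]
width: 1.003
17.0167 [ 0.55973043 -0.1338386   0.27925157] [ 3.14129502e+00 -1.08298884e-03  2.88469647e+00] 0.02622844260346246 [-0.46658952  1.07299696 -0.07442195]
17.0667 [ 0.55937577 -0.13371365  0.27853313] [-3.14153303e+00 -2.50759601e-03  2.88468671e+00] 0.010351614769001156 [-0.1615438  -0.17897677 -0.62768996]
17.1167 [ 0.5592878  -0.13368906  0.27829378] [-3.14132352e+00 -2.99296105e-03  2.88473272e+00] 0.0051723409344594466 [0.86901275 0.53231294 0.23068241]
```

View pics/w10.png

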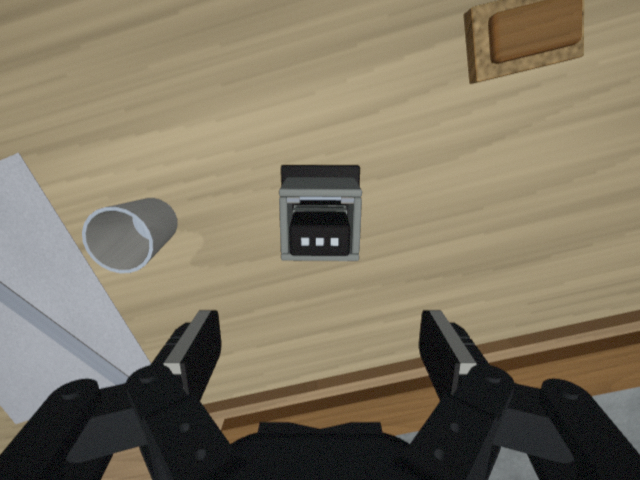

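View pics/x10.png

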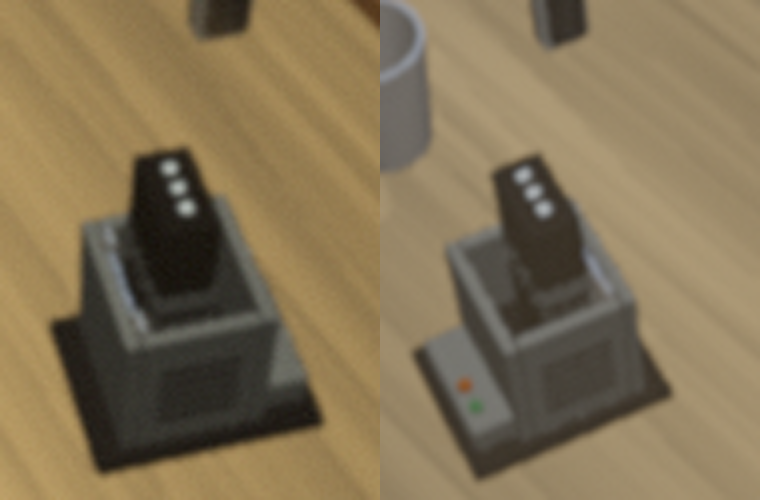

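```bash
python3 - <<'E'
from fit import *
addw("w10");addw("w8");addw("w9")
def loc(p,c=[.5695,-.136,-.2645]):
    d=p[:2]-c[:2];s,co=np.sin(c[2]),np.cos(c[2]);return (np.array([co*d[0]+s*d[1],-s*d[0]+co*d[1]])*1000).round(1)
for n,u in(("w8",(320,378.5)),("w9",(320,393.5)),("w10",(319.7,241.7)),("side",(369.1,246.4)),("scene",(257.9,197.4))):
    for z in(.151,): print(n,loc(ray0(n,u,z)))
r=least_squares(lambda X:np.concatenate([proj(n,X)-u for n,u in(("w10",np.array((319.7,241.7))),("side",np.array((369.1,246.4))),("scene",np.array((257.9,197.4))))]),[.56,-.134,.15])
print(r.x,loc(r.x),r.fun.round(1))
E
```

```text
w8 [-8.1 -0.8]
w9 [-2.6 -0.6]
w10 [-2.7 -0.5]
side [-3.2  1.1]
scene [-2.8 -1.2]
[ 0.56638451 -0.13559743  0.1521882 ] [-3.1 -0.4] [ 0.1 -0.   0.3  0.2  0.3 -0.2]
```

Battery top is at z≈0.152 (underside ≈ 11–12 mm). It leans about 2° within the socket's play under the flap, and is stable between images. A quick check that the bystanders are unmoved, then hand in.

```bash
python3 - <<'E'
import cv2,numpy as np
a=cv2.imread("pics/scene0.png").astype(int);b=cv2.imread("pics/sc10.png").astype(int)
for n,(x,y,w,h) in dict(sander=(350,245,75,65),jar=(422,315,55,60),tin=(195,145,40,50)).items():
    print(n,abs(a-b)[y:y+h,x:x+w].mean().round(2),abs(a-b)[y:y+h,x:x+w].max())
from plant import *
o=get_obs();print(o['time'],o['force'],o['eef_pos']);print(job_done())
E
```

```text
sander 3.5 100
jar 1.94 5
tin 1.35 4
17.1667 [ 0.6303694  -0.65780848 -0.31734637] [ 0.55932754 -0.13376643  0.27828642]
the job is handed in; nothing more can be done
None
```

```bash
python3 - <<'E'
import cv2,numpy as np
a=cv2.imread("pics/scene0.png").astype(int);b=cv2.imread("pics/sc10.png").astype(int)
d=abs(a-b).max(2)[245:310,350:425];y,x=np.where(d>12);print(x.min()+350,x.max()+350,y.min()+245,y.max()+245)
E
```

```text
350 363 298 309
```

The battery is on charge: fully home in the socket, released, and the job is handed in at 17.2 s.

- **Flap and slide:** I gripped the battery across its 50 mm width near the top. I opened the flap from 10 mm on the +x side (about 9 N) and slid over the socket against about 5 N.
- **Fully home:** The contact plate was met at TCP z≈0.113. The firm stop came at 0.1079, where the force on the battery climbed to about 20 N with no further movement. I then eased off, opened the gripper and retreated straight up.

**Last checks:**
- **Height:** The battery's top measures about 152 mm from three cameras, so its underside is about 11–12 mm above the bench. That fits the stop I felt.
- **Lean:** On release the top leaned about 5 mm (roughly 2°) towards +x under the flap, within the socket's play, so it is not perfectly plumb. It did not change as the arm withdrew. I did not press it again after the lean.
- **Bystanders:** The sander, jar and tin are unmoved. The one image difference near the sander is where the battery used to stand.
- **Robot:** The gripper is open, about 13 cm clear above the battery and touching nothing.

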